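# Load the crystal polisher, cam-lock its cap and reset the stop

## Task

Press the red mushroom stop fully down so that it latches, and leave it latched while you put every amber crystal bead into the polisher's upright filling pipe. Then, with its cam arms still open, push the cam-lock cap fully home and level on the pipe and swing its two cam arms down, one after the other, until each hangs right down against the cap's side; only then turn the mushroom clockwise until it is free and let it pop back up. Leave the white bottle, the brass candle cup and the file where they are.

Things in the scene. Friction and masses are not known exactly. Their poses are not given: they have to be found in the camera images.
- port (a point): Centre of the mouth, at rim level, of the upright aluminium pipe on the fixed blue polisher; 135 mm above the bench, z up. Bore 59 mm wide, 70 mm deep, a 20 mm rubber cone at the bottom: beads may be let go at the mouth. Outside 72 mm wide, lip chamfered; groove 10 to 31 mm below the rim. The flat deck (160 x 160 mm about the pipe) is 75 mm below the rim.
- bead0_center (a point): Centre of a cut amber glass bead, 24 mm wide and 24 mm tall (octagonal, like a short barrel with flat ends), 25 g, loose on the bench at first; its own z is its barrel axis. May be absent (None); 2 to 4 beads are there.
- bead1_center (a point): Centre of a cut amber glass bead, 24 mm wide and 24 mm tall (octagonal, like a short barrel with flat ends), 25 g, loose on the bench at first; its own z is its barrel axis. May be absent (None); 2 to 4 beads are there.
- bead2_center (a point): Centre of a cut amber glass bead, 24 mm wide and 24 mm tall (octagonal, like a short barrel with flat ends), 25 g, loose on the bench at first; its own z is its barrel axis. May be absent (None); 2 to 4 beads are there.
- bead3_center (a point): Centre of a cut amber glass bead, 24 mm wide and 24 mm tall (octagonal, like a short barrel with flat ends), 25 g, loose on the bench at first; its own z is its barrel axis. May be absent (None); 2 to 4 beads are there.
- cap_grip (a point): Middle of the round black grip post of the loose cam-lock cap (0.36 kg), on its axis, 70 mm above its open lower edge, which stands on the bench. Cap 85 mm wide, 46 mm high; inside 75 mm wide (1.5 mm play round the pipe). Post 28 mm thick, from 46 to 94 mm above the lower edge, then a flange 33 mm wide, 6 mm thick. z up; cam arms towards +y and -y.
- cap_seat (a point): Centre of the ceiling inside the cap, 40 mm above its lower edge and 30 mm below cap_grip; it lies on the centre of the pipe's mouth (point port) when the cap is fully home. Axes as cap_grip.
- cam_left_pivot (a point): Hinge pin of the cam arm on the cap's +y side: 50 mm out from the cap's axis, 24 mm above the cap's lower edge (16 mm below cap_seat). Axes are the cap's.
- cam_right_pivot (a point): Hinge pin of the cam arm on the cap's -y side: 50 mm out from the cap's axis, 24 mm above the cap's lower edge. Axes are the cap's.
- cam_left_tip (a point): Outer end of the +y cam arm (brass with a red end), 46 mm from its hinge pin; the arm is 14 mm wide and 6 mm thick.
- cam_right_tip (a point): Outer end of the -y cam arm (brass with a red end), 46 mm from its hinge pin; the arm is 14 mm wide and 6 mm thick.
- cam_left (a joint): Swing of the +y cam arm in rad: 0 = open, outward and 30 degrees above level; 0.52 level; 2.09 closed, hanging straight down beside the cap. Starts within 0.4 of open. Stiff hinge (0.07 N m, 2 N at the end), stays where left. As it goes down its cam nose enters the pipe's groove, so the cap must be home first; a hard lift of the cap would swing it open again.
- cam_right (a joint): Swing of the -y cam arm in rad, just as cam_left.
- stop_top (a point): Centre of the top face of the red mushroom stop on the fixed yellow box (80 x 80 x 60 mm tall; its place varies). The round head is 40 mm wide and 22 mm high; its top is 102 mm above the bench when up and 94 mm when pressed. Axes turn with the head; z up.
- stop_press (a joint): Travel of the mushroom in m: 0 = up, 0.008 = fully down. It snaps over half-way (about 8 N) and then stays down, latched, until the head is turned.
- stop_turn (a joint): Turn of the mushroom head in rad: 0 at the start, grows clockwise as seen from above, end stop at 1.2. A latched head is lifted as it is turned and, past about 0.65 rad, springs right up when let go (easy to turn, 0.15 N m). It stays turned where it is left, and once turned it no longer latches when pressed.
- cleaner_center (a point): Bystander: white plastic bottle, 56 mm wide, 130 mm tall; centre half-way up.
- candle_cup_center (a point): Bystander: brass candle cup, 60 mm wide, 46 mm tall; centre half-way up.
- file_center (a point): Bystander: needle file with a blue handle, 200 mm long, lying on the bench; point near its middle.

How it is judged:
By the outcome, as a careful person would: the job done as asked, in the order asked, and still so for the second after the job is handed in, with the robot touching nothing.
Of bead0, bead1, bead2, bead3 only 2 to 4 are there at a start; the rules pass over those that are not, and their reading is None.
At some moment in a run one of bead0, bead1, bead2, bead3 may be knocked a few centimetres aside while the robot is not near it.
Once in a run the grip may slacken for a moment while it holds something.
It also fails if it takes over 210 s, if anything falls off the work surface, if the arm or the gripper's body presses on something with over 40 N, if the wrist force passes 120 N, or if a joint passes its speed limit or range.

## Robot

A 7-joint arm with a two-finger parallel gripper is mounted at the origin on the work surface. World frame = base frame: x ahead of the robot, y to its left, z up, the work surface at z = 0. Lengths are in m, angles in rad, forces in N, time in s.
With the tool pointing down it reaches from about 0.35 to 0.9 m from the base axis. Payload 8.1 kg.
Tool frame: the origin (TCP) lies at the very end of the fingers, on their centre line; the grasp point (between the pads) lies 19 mm behind it; z points along the fingers, y is the line along which they close (so a half turn about z gives the same grasp; the last joint's range is limited). The gripper opens to 92 mm and grips with 3 to 60 N. Pads are 19 mm wide; open, the fingers measure 130 mm over their backs; the gripper's body (75 mm by 190 mm) begins 47 mm behind the grasp point.
Start: joints at [1.019, 0.434, 0.025, 1.573, -0.012, 1.134, -0.075], TCP at [0.271, -0.563, 0.227] pointing down, gripper open.
Joint ranges: [-2.62, 2.62], [-0.44, 2.09], [-1.27, 1.32], [0.08, 2.57], [-1.32, 4.46], [0.12, 2], [-2.74, 2.74]. Speed limits (rad/s): [2.22, 2.22, 3.01, 3.01, 3.14, 3.14, 3.14].

## Interface

Orientations are given as a rotation vector (axis times angle).
In Python, from cell import arm gives the robot as it stands.
- The arm moves only by the tool jog_arm, never from a script. Its argument "rows" is a list of rows, each a list of 3 entries, a list of its own where there are three numbers: the shift along the world's x, y, z in cm, then the turn, a rotation vector about the world's x, y, z in degrees, then the opening, from 0 (shut) to 1 (fully open). A call has 1 to 8 rows; each row is the pose to reach, as a shift and turn from the pose commanded when the call began; what a row does not reach only later rows make up. A row lasts 1/8 s, in which the tool goes at most 62.5 mm and 10.7 degrees, less where a joint would pass 70% of its speed; a pose out of reach is approached as far as the arm can. A call with a gripper value outside its range is refused whole. The fingers move at their own pace and stop on an object; "newtons" is the grip in N (left out, the last holds). Time passes only in rows, so rows that repeat a pose let the fingers close. It gives the time, the measured TCP pose, the force, the opening and the grip force at its end, in the units of the state.
- arm.observe(): the state, without advancing time (a new reading comes with each control period).
- arm.get_image(name): name is "scene" or "top"; returns a dict with "img" (420x560x3 uint8, red, green, blue), "depth" (420x560 float32, m along the optical axis (not along the pixel's ray), 0 where there is no reading), "fx", "fy", "cx", "cy" (pixels), "rvec" (rotation vector, rad) and "tvec" (3), from world to camera coordinates, as OpenCV has them. Camera axes: x right, y down, z forward; pixel columns grow to the right and rows downward; lengths in m; the calibration is good to about 2 mm. A picture is of the moment at which its call begins.
- arm.sign_off(): hands the job in; it is judged then, once.
The state is a dict: "clock": time; "joints": joint angles; "dq": joint speeds; "joint_efforts": joint torques, N m; "position": TCP position; "ee_rot": TCP orientation; "force": force on the tool from outside, world axes, zero at the start; "ft_torque": the same for the moment, N m; "width": opening from 0.0 (shut) to 1.0 (fully open); "gripper_force": force on a finger pad.
Only numpy, scipy, OpenCV 4.12 (cv2) and the standard library are available. Lean on these libraries where they do the work, as an engineer would, in place of code of your own. Each camera call takes 0.05 s, during which the arm holds its last target. There are 200 camera calls.

## Working session

There is one attempt and no reset: what is moved stays moved. The work goes in short steps, Python scripts to look and compute and a tool call to move; the robot and the scene stay as the last step left them, time stands still between calls to the robot, and variables do not carry over. Pictures are saved under pics/ and viewed, at most 14 in all, crops included, and the job is handed in when it is done.

Besides the shell and the picture viewer there is one more tool, called in YAML: its name, and indented under it one key for each argument. jog_arm: Moves the arm, as the interface text tells. Its arguments: {"type":"object","properties":{"rows":{"type":"array","items":{"type":"array"}},"newtons":{"type":"number"}},"required":["rows"]}

```bash
mkdir -p pics
cat > h.py <<'E'
import numpy as np, cv2
from cell import arm
def grab(n):
    d=arm.get_image(n); d['R']=cv2.Rodrigues(np.array(d['rvec'],float))[0]; return d
def save(d,fn,crop=None,s=1):
    im=d['img'][:,:,::-1]
    if crop: im=im[crop[1]:crop[3],crop[0]:crop[2]]
    cv2.imwrite('pics/'+fn,cv2.resize(im,None,fx=s,fy=s,interpolation=cv2.INTER_CUBIC))
def dep(d,u,v):
    z=d['depth'][int(v),int(u)]
    p=np.array([(u-d['cx'])/d['fx']*z,(v-d['cy'])/d['fy']*z,z])
    return d['R'].T@(p-np.ravel(d['tvec']))
def atz(d,u,v,h):
    r=d['R'].T@np.array([(u-d['cx'])/d['fx'],(v-d['cy'])/d['fy'],1]); c=-d['R'].T@np.ravel(d['tvec'])
    return c+r*(h-c[2])/r[2]
def cloud(d):
    H,W=d['depth'].shape; v,u=np.mgrid[:H,:W]; z=d['depth']
    p=np.stack([(u-d['cx'])/d['fx']*z,(v-d['cy'])/d['fy']*z,z],-1)
    return (p-np.ravel(d['tvec']))@d['R']
E
python3 - <<'E'
from h import *
s=arm.observe(); print(s)
for n in('scene','top'):
    d=grab(n); save(d,n+'0.png',s=1.42); print(n,d['fx'],-d['R'].T@np.ravel(d['tvec']))
E
```

```text
{'clock': 0.0, 'joints': array([ 1.01937028,  0.43520753,  0.02498453,  1.57409866, -0.01157726,
        1.134015  , -0.07510193]), 'dq': array([ 0.00079034,  0.00072671,  0.00156345, -0.00074734,  0.00111896,
        0.00026538, -0.00123395]), 'joint_efforts': array([ 3.93004711e-06, -6.67861533e+01,  9.84403342e-01, -3.14463544e+01,
       -6.08418253e-02,  4.29270440e-02,  1.39097669e-04]), 'position': array([ 0.27090254, -0.56266261,  0.22595412]), 'ee_rot': array([-3.06138173e+00, -6.98667120e-01,  8.08331422e-04]), 'force': array([ 0.75658825,  0.17909924, -0.99931155]), 'ft_torque': array([-0.0362216 ,  0.00599444,  0.00896129]), 'gripper_force': 0.0, 'width': 0.9961455357059468}
scene 505.8631496214261 [ 0.94521164 -0.55073584  1.09350725]
top 475.31460389383307 [0.43267054 0.01498067 1.30781113]
```

View pics/scene0.png

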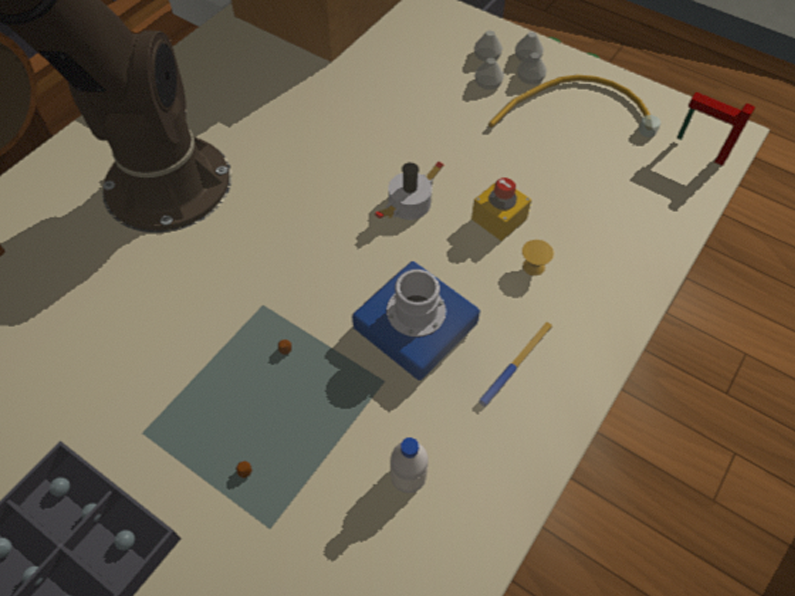

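View pics/top0.png

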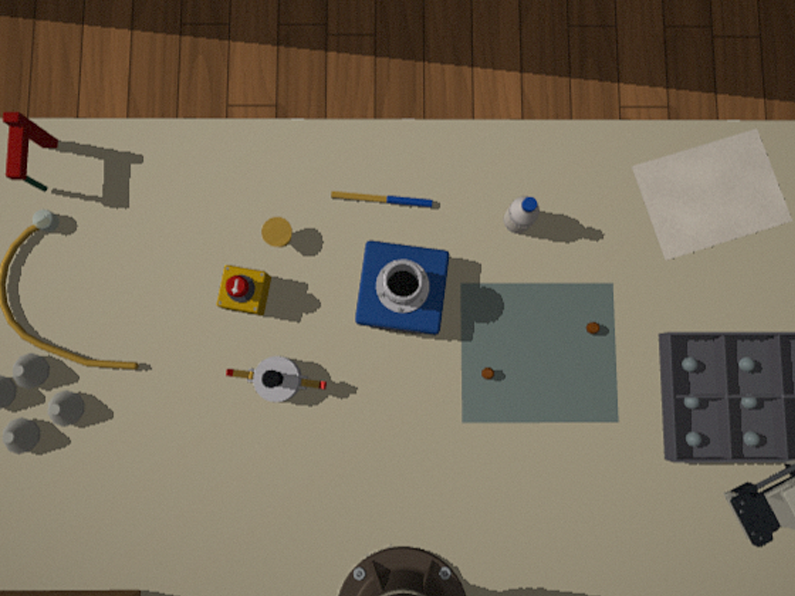

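The top view shows two beads on the mat (488,373) and (593,328), pipe at (403,282), stop at (238,288), cap at (274,379), with cam arms roughly along ±y and a slight tilt. The cup (277,232), file and bottle lie behind. Measuring from depth now.

Run:
```python
from h import *
d=grab('top'); P=cloud(d); im=d['img'].astype(int); k=1/1.42
def near(u,v,r,cond):
    u*=k;v*=k; V,U=np.mgrid[:420,:560]; m=(abs(U-u)<r)&(abs(V-v)<r)&(d['depth']>0); Q=P[m&cond]; return Q
Z=P[...,2]
R,G,B=im[...,0],im[...,1],im[...,2]
def rep(n,Q): 
    if len(Q)==0: print(n,'none');return
    print(n,len(Q),'mean',Q.mean(0).round(4),'mid',((Q.max(0)+Q.min(0))/2).round(4),'ext',np.ptp(Q,0).round(3),'zmed',np.median(Q[:,2]).round(4))
am=(R>110)&(R-B>60)&(R-G>40)
rep('b0',near(488,373,9,am&(Z>.005)));rep('b1',near(593,328,9,am&(Z>.005)))
rep('b0top',near(488,373,9,(Z>.018)));rep('b1top',near(593,328,9,(Z>.018)))
rep('rim',near(403,282,28,(Z>.128)&(Z<.142)))
q=near(403,282,60,(Z>.05)&(Z<.07)); rep('deck',q); print(cv2.minAreaRect((q[:,:2]*1000).astype(np.float32)))
rep('stop',near(238,288,20,(Z>.095)&(Z<.11)))
q=near(243,291,30,(Z>.053)&(Z<.066)); rep('box',q); print(cv2.minAreaRect((q[:,:2]*1000).astype(np.float32)))
rep('flange',near(274,379,25,(Z>.09)&(Z<.108)))
rep('capdisc',near(274,379,30,(Z>.04)&(Z<.052)))
red=(R>120)&(G<90)&(B<90)
rep('tipL',near(231,372,8,red&(Z>.02)));rep('tipR',near(322,384,8,red&(Z>.02)))
rep('cup',near(277,232,20,Z>.03)); rep('bottle',near(520,215,25,Z>.06)); rep('bottle',near(520,215,25,Z>.12))
# all amber
m=am.astype(np.uint8); n,_,st,c=cv2.connectedComponentsWithStats(m)
for i in range(1,n):
    if st[i,4]>15: print('amber',st[i],c[i].round(1),P[int(c[i][1]),int(c[i][0])].round(3))
s=grab('scene');Ps=cloud(s);i2=s['img'].astype(int)
m=((i2[...,0]>110)&(i2[...,0]-i2[...,2]>70)&(i2[...,0]-i2[...,1]>45)).astype(np.uint8); n,_,st,c=cv2.connectedComponentsWithStats(m)
for i in range(1,n):
    if st[i,4]>15: print('sc amber',st[i],c[i].round(1),Ps[int(c[i][1]),int(c[i][0])].round(3))
```

```text
b0 none
b1 none
b0top 54 mean [ 0.4411 -0.1626  0.023 ] mid [ 0.4412 -0.1623  0.0233] ext [0.021 0.021 0.01 ] zmed 0.023
b1top 53 mean [ 0.5279 -0.366   0.0234] mid [ 0.5285 -0.3658  0.0244] ext [0.019 0.021 0.013] zmed 0.0237
rim 225 mean [ 6.023e-01 -1.000e-04  1.350e-01] mid [6.023e-01 6.000e-04 1.349e-01] ext [0.07  0.07  0.014] zmed 0.1352
deck 3141 mean [5.996e-01 2.000e-04 6.120e-02] mid [0.6019 0.0007 0.06  ] ext [0.175 0.173 0.02 ] zmed 0.0611
((602.0469970703125, 0.1300811767578125), (160.00436401367188, 162.6089630126953), 82.48922729492188)
stop 188 mean [0.5979 0.2992 0.102 ] mid [0.5981 0.2989 0.1019] ext [0.039 0.037 0.014] zmed 0.1022
box 674 mean [0.5966 0.2971 0.0606] mid [0.5979 0.3003 0.0597] ext [0.089 0.091 0.013] zmed 0.0607
((598.069580078125, 299.74798583984375), (80.08280181884766, 79.7116470336914), 80.2522201538086)
flange 133 mean [0.4318 0.234  0.1003] mid [0.4314 0.2349 0.1002] ext [0.03  0.032 0.014] zmed 0.1005
capdisc 681 mean [0.4319 0.2337 0.0465] mid [0.4314 0.2385 0.0459] ext [0.084 0.156 0.012] zmed 0.0466
tipL 3 mean [0.4445 0.3266 0.0434] mid [0.4445 0.3266 0.0434] ext [0.005 0.002 0.008] zmed 0.0434
tipR 12 mean [0.4214 0.1477 0.0474] mid [0.4207 0.1472 0.0465] ext [0.01  0.006 0.01 ] zmed 0.0478
cup 355 mean [0.7093 0.2389 0.0465] mid [0.7094 0.2384 0.0468] ext [0.056 0.057 0.016] zmed 0.0466
bottle 381 mean [ 0.7358 -0.2228  0.0986] mid [ 0.7408 -0.2272  0.0983] ext [0.052 0.054 0.076] zmed 0.0936
bottle 91 mean [ 0.7418 -0.2272  0.1299] mid [ 0.7426 -0.2273  0.1285] ext [0.025 0.025 0.016] zmed 0.1304
amber [ 2 80  9  5 25] [ 5.2 82.1] [0.899 0.707 0.138]
amber [  4  89  11  35 249] [  8.4 107.1] [0.84  0.706 0.12 ]
amber [158 193  14  15 123] [164.4 200.2] [0.601 0.304 0.102]
sc amber [488  65  33  16 183] [504.   72.9] [0.84  0.71  0.114]
sc amber [524  72   8   8  37] [527.  76.] [0.899 0.702 0.139]
sc amber [350 125  13  10  67] [356.6 129.7] [0.6   0.301 0.1  ]
```

jog_arm:
  rows:
    - [[16,43,3],[0,0,64.3],0]
    - [[16,43,3],[0,0,64.3],0]
    - [[16,43,3],[0,0,64.3],0]
    - [[16,43,3],[0,0,64.3],0]
    - [[16,43,3],[0,0,64.3],0]
    - [[16,43,3],[0,0,64.3],0]
    - [[16,43,3],[0,0,64.3],0]
    - [[16,43,3],[0,0,64.3],0]
  newtons: 20

```text
clock: 1.2
position: [0.4322, -0.1292, 0.2573]
ee_rot: [2.215, 2.227, 0.002]
force: [0.3, -1.6, -0.2]
width: 0.179
gripper_force: 0.0
```

jog_arm:
  rows:
    - [[16.7,43.2,-3],[0,0,0],0]
    - [[16.7,43.2,-3],[0,0,0],0]
    - [[16.7,43.2,-3],[0,0,0],0]
    - [[16.7,43.2,-3],[0,0,0],0]
    - [[16.7,43.2,-3],[0,0,0],0]
    - [[16.7,43.2,-3],[0,0,0],0]
    - [[16.7,43.2,-3],[0,0,0],0]
    - [[16.7,43.2,-3],[0,0,0],0]

```text
clock: 2.2
position: [0.5977, 0.303, 0.2257]
ee_rot: [-2.216, -2.224, 0.0]
force: [0.3, -0.3, -0.0]
width: 0.002
gripper_force: 0.0
```

jog_arm:
  rows:
    - [[0,-0.1,-6],[0,0,0],0]
    - [[0,-0.1,-10.5],[0,0,0],0]
    - [[0,-0.1,-11.8],[0,0,0],0]
    - [[0,-0.1,-12.4],[0,0,0],0]
    - [[0,-0.1,-12.8],[0,0,0],0]
    - [[0,-0.1,-13.1],[0,0,0],0]
    - [[0,-0.1,-13.3],[0,0,0],0]
    - [[0,-0.1,-13.3],[0,0,0],0]

```text
clock: 3.2
position: [0.5988, 0.2981, 0.0944]
ee_rot: [2.221, 2.221, 0.002]
force: [0.5, -1.0, 2.3]
width: 0.006
gripper_force: 1.1
```

jog_arm:
  rows:
    - [[0,0,-0.1],[0,0,0],0]
    - [[0,0,-0.2],[0,0,0],0]
    - [[0,0,-0.2],[0,0,0],0]

```text
clock: 3.58
position: [0.5988, 0.2983, 0.0941]
ee_rot: [2.221, 2.221, 0.003]
force: [-4.2, -3.9, 17.4]
width: 0.004
gripper_force: 8.5
```

jog_arm:
  rows:
    - [[0,0,5],[0,0,0],0]
    - [[0,0,11],[0,0,0],0]
    - [[-3,-9,11],[0,0,0],0]
    - [[-6,-15,11],[0,0,0],0.6]
    - [[-8,-21,11],[0,0,0],0.6]
    - [[-10,-27,11],[0,0,0],0.6]
    - [[-12,-33,9],[0,0,0],0.6]
    - [[-13,-36,9],[0,0,0],0.6]

```text
clock: 4.58
position: [0.4703, -0.0549, 0.1827]
ee_rot: [2.221, 2.221, 0.0]
force: [0.4, -0.5, 0.0]
width: 0.502
gripper_force: 0.0
```

```bash
cat > beads.py <<'E'
from h import *
d=grab('top'); P=cloud(d); Z=P[...,2]; im=d['img'].astype(np.uint8)
hsv=cv2.cvtColor(im,cv2.COLOR_RGB2HSV)
m=((hsv[...,0]<16)&(hsv[...,1]>150)&(hsv[...,2]>60)&(Z<.04)).astype(np.uint8)
n,_,st,c=cv2.connectedComponentsWithStats(m)
for i in range(1,n):
    if st[i,4]>12: 
        u,v=c[i].round().astype(int); print(st[i,4],c[i].round(1),P[v,u].round(3),atz(d,*c[i],.018).round(4))
V,U=np.mgrid[:420,:560]
s=(abs(U-168)<20)&(abs(V-203)<20)&(Z>.085)&(Z<.11); print('stop z',np.median(Z[s]),s.sum())
E
python3 - <<'E'
from beads import *
save(d,'t1.png',s=1.42)
print(arm.observe()['position'])
E
```

```text
27 [83.5  5.4] [ 1.625  0.906 -0.756] [1.1765 0.5706 0.018 ]
49 [181.8   8. ] [ 1.611  0.453 -0.754] [1.17   0.2893 0.018 ]
17 [190.4   4.4] [ 1.627  0.415 -0.747] [1.1814 0.265  0.018 ]
16 [213.9   3.7] [ 1.628  0.305 -0.748] [1.1838 0.1973 0.018 ]
16 [232.6   4. ] [ 1.631  0.218 -0.751] [1.1832 0.1437 0.018 ]
32 [459.2   9.4] [ 1.614 -0.827 -0.754] [ 1.1704 -0.5119  0.018 ]
34 [339.4   7.5] [ 1.617 -0.27  -0.756] [ 1.1742 -0.1644  0.018 ]
17 [436.5  10.1] [ 1.611 -0.721 -0.758] [ 1.1679 -0.4458  0.018 ]
41 [168.2  10.9] [ 1.593  0.515 -0.748] [1.161 0.328 0.018]
21 [448.7  10.7] [ 1.604 -0.78  -0.755] [ 1.1662 -0.4812  0.018 ]
14 [84.5 11.6] [ 1.58   0.892 -0.737] [1.1576 0.5668 0.018 ]
17 [304.4  11.5] [ 1.595 -0.108 -0.753] [ 1.1613 -0.0631  0.018 ]
15 [374.5  11.7] [ 1.596 -0.436 -0.752] [ 1.1619 -0.2659  0.018 ]
33 [349.4  15.8] [ 1.571 -0.314 -0.743] [ 1.1491 -0.1929  0.018 ]
16 [ 8.5 15. ] [ 1.572  1.242 -0.751] [1.146  0.7819 0.018 ]
14 [335.4  13.8] [ 1.579 -0.249 -0.741] [ 1.1549 -0.1525  0.018 ]
32 [175.8  23.3] [ 1.535  0.477 -0.747] [1.1236 0.3053 0.018 ]
23 [378.3  17.
[... 6039 characters left out ...]
 [ 1.262  0.327 -0.753] [0.9526 0.211  0.018 ]
22 [265.   79.7] [ 1.269  0.07  -0.756] [0.9562 0.0495 0.018 ]
13 [384.5  79.5] [ 1.271 -0.467 -0.745] [ 0.9582 -0.289   0.018 ]
24 [156.1  81.6] [ 1.255  0.559 -0.748] [0.9496 0.3562 0.018 ]
18 [193.8  81.4] [ 1.261  0.39  -0.75 ] [0.9504 0.2503 0.018 ]
14 [314.9  81.1] [ 1.261 -0.155 -0.745] [ 0.9525 -0.0916  0.018 ]
15 [421.6  80.3] [ 1.272 -0.642 -0.756] [ 0.9561 -0.3947  0.018 ]
33 [447.9  82.3] [ 1.259 -0.758 -0.748] [ 0.9503 -0.4696  0.018 ]
15 [530.2  82. ] [ 1.26  -1.131 -0.747] [ 0.9521 -0.7049  0.018 ]
53 [417.2 230.6] [ 0.527 -0.364  0.025] [ 0.5288 -0.3666  0.018 ]
stop z 0.09377129641361515 188
[ 0.46653497 -0.06412444  0.18118021]
```

View pics/t1.png

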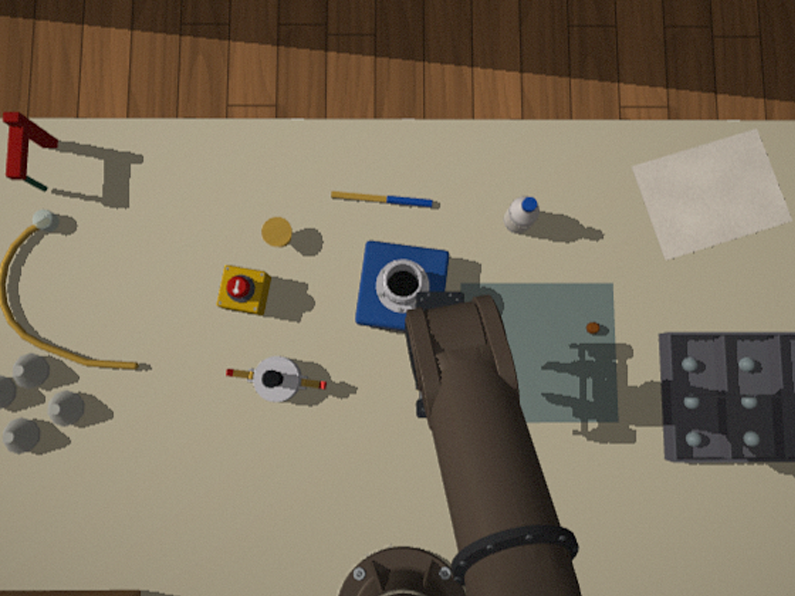

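The picture shows the stop down (top at 94 mm, (238,288)), and nothing was hidden under the hand, so there are two beads. The far bead is still at (593,328).

jog_arm:
  rows:
    - [[-1.5,-5,-5],[0,0,0],0.6]
    - [[-2.6,-10,-9],[0,0,0],0.6]
    - [[-2.6,-10,-13.5],[0,0,0],0.6]
    - [[-2.6,-10,-16],[0,0,0],0.6]
    - [[-2.6,-10,-17.6],[0,0,0],0.6]
    - [[-2.6,-10,-17.7],[0,0,0],0.1]
    - [[-2.6,-10,-17.7],[0,0,0],0.1]
    - [[-2.6,-10,-17.7],[0,0,0],0.1]
  newtons: 25

```text
clock: 5.62
position: [0.446, -0.1532, 0.0068]
ee_rot: [2.22, 2.221, 0.001]
force: [-0.1, -0.1, 0.7]
width: 0.321
gripper_force: 0.0
```

jog_arm:
  rows:
    - [[0,0,0],[0,0,0],0.1]
    - [[0,0,0],[0,0,0],0.1]
    - [[0,0,2],[0,0,0],0.1]
    - [[0,0,6],[0,0,0],0.1]
    - [[0,0,11],[0,0,0],0.1]
    - [[0,0,16],[0,0,0],0.1]
    - [[0,0,17.5],[0,0,0],0.1]
    - [[0,0,17.5],[0,0,0],0.1]

```text
clock: 6.62
position: [0.4454, -0.1535, 0.1813]
ee_rot: [2.221, 2.22, 0.001]
force: [0.4, 0.3, -0.0]
width: 0.234
gripper_force: 25.0
```

jog_arm:
  rows:
    - [[4,4,0],[0,0,0],0.1]
    - [[8,8,0],[0,0,0],0.1]
    - [[12,12,0],[0,0,0],0.1]
    - [[15,15.6,0],[0,0,0],0.1]
    - [[15.7,16.2,0],[0,0,0],0.1]
    - [[15.7,16.2,-1.5],[0,0,0],0.1]
    - [[15.7,16.2,-3],[0,0,0],0.1]
    - [[15.7,16.2,-3],[0,0,0],0.1]

```text
clock: 7.62
position: [0.6003, 0.0071, 0.1486]
ee_rot: [-2.222, -2.218, 0.006]
force: [-0.3, -0.7, -0.1]
width: 0.237
gripper_force: 25.0
```

Run:
```python
from h import *
d=grab('scene'); save(d,'s1.png',(230,130,390,250),5)
s=arm.observe();print(s['position'],s['width'],s['gripper_force'])
```

```text
[0.60107066 0.00749417 0.14971097] 0.23447127988330224 24.999165306799114
```

View pics/s1.png

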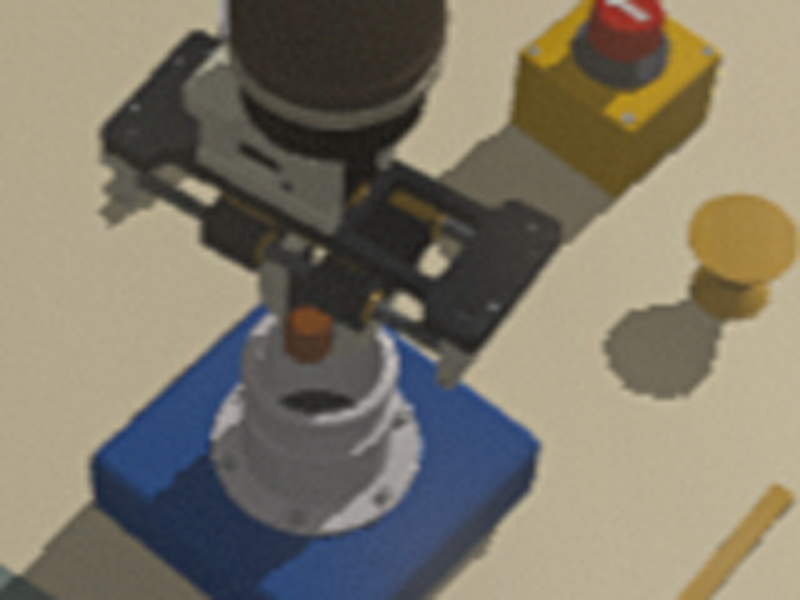

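The bead is held upright at crop (308,333), just above the mouth. I release it there.

jog_arm:
  rows:
    - [[0,0,0],[0,0,0],0.45]
    - [[0,0,0],[0,0,0],0.45]
    - [[0,0,0],[0,0,0],0.45]
    - [[0,0,3],[0,0,0],0.45]
    - [[0,0,6],[0,0,0],0.6]
    - [[-2,-5,6],[0,0,0],0.6]
    - [[-3,-11,6],[0,0,0],0.6]
    - [[-3,-11,6],[0,0,0],0.6]

```text
clock: 8.68
position: [0.5711, -0.1079, 0.2107]
ee_rot: [2.23, 2.21, -0.005]
force: [0.7, 0.3, -0.4]
width: 0.601
gripper_force: 0.0
```

```bash
sed -i 's/(Z<.04)/(Z<.09)\&(Z>.004)/' beads.py
python3 - <<'E'
from beads import *
save(d,'t2.png',(230,140,480,320),3)
print(arm.observe()['position'])
E
```

```text
17 [283.9 203.6] [ 0.592 -0.002  0.093] [ 0.6029 -0.0032  0.018 ]
51 [417.1 230.5] [ 0.53  -0.363  0.029] [ 0.5291 -0.3665  0.018 ]
18 [161.6 261.8] [0.445 0.318 0.046] [0.4454 0.326  0.018 ]
23 [226.8 270.8] [0.421 0.147 0.048] [0.4209 0.1507 0.018 ]
stop z 0.09378371303354167 190
[ 0.57172562 -0.10410568  0.21085929]
```

View pics/t2.png

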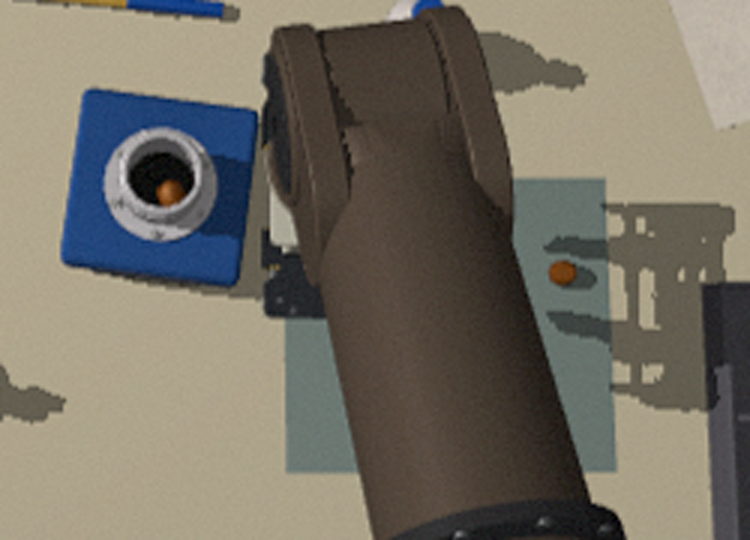

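The bead is in the pipe (crop (168,190)), and the second is unmoved at (562,272). Going above it.

jog_arm:
  rows:
    - [[-1,-6,0],[0,0,0],0.6]
    - [[-2,-12,0],[0,0,0],0.6]
    - [[-3,-18,-4],[0,0,0],0.6]
    - [[-4,-23,-8],[0,0,0],0.6]
    - [[-4.3,-26.1,-12],[0,0,0],0.6]
    - [[-4.3,-26.1,-13],[0,0,0],0.6]
    - [[-4.3,-26.1,-13],[0,0,0],0.6]
    - [[-4.3,-26.1,-13],[0,0,0],0.6]

```text
clock: 9.72
position: [0.5313, -0.3601, 0.0824]
ee_rot: [2.217, 2.224, 0.003]
force: [0.3, -0.2, -0.1]
width: 0.597
gripper_force: 0.0
```

jog_arm:
  rows:
    - [[-0.2,-0.5,-2],[0,0,0],0.6]
    - [[-0.2,-0.5,-3.5],[0,0,0],0.6]
    - [[-0.2,-0.5,-3.5],[0,0,0],0.6]

```text
clock: 10.1
position: [0.5261, -0.3664, 0.0441]
ee_rot: [-2.219, -2.22, 0.001]
force: [-0.2, -0.2, 0.7]
width: 0.604
gripper_force: 0.0
```

Run:
```python
from beads import *
print(arm.observe()['position'])
s=grab('scene'); u,v=cv2.projectPoints(np.array([[.5285,-.366,.015]]),np.array(s['rvec']),np.array(s['tvec']),np.array([[s['fx'],0,s['cx']],[0,s['fy'],s['cy']],[0,0,1.]]),None)[0][0,0]
print(u,v,dep(s,u,v));
```

```text
23 [284.8 203.3] [ 0.595 -0.005  0.093] [ 0.604  -0.0056  0.018 ]
21 [414.9 230.7] [ 0.527 -0.36   0.02 ] [ 0.5285 -0.3603  0.018 ]
16 [161.5 261.8] [0.445 0.319 0.042] [0.4454 0.3262 0.018 ]
23 [226.8 270.8] [0.421 0.147 0.051] [0.4209 0.1507 0.018 ]
stop z 0.09373322834167688 189
[ 0.52673301 -0.36658379  0.04498113]
171.58744257807768 328.04296017945103 [ 0.58145191 -0.38947454  0.15204685]
```

jog_arm:
  rows:
    - [[0.1,0,-2],[0,0,0],0.6]
    - [[0.1,0,-3.5],[0,0,0],0.6]
    - [[0.1,0,-4],[0,0,0],0.6]
    - [[0.1,0,-4],[0,0,0],0.1]
    - [[0.1,0,-4],[0,0,0],0.1]
    - [[0.1,0,-4],[0,0,0],0.1]
    - [[0.1,0,-4],[0,0,0],0.1]
    - [[0.1,0,-4],[0,0,0],0.1]

```text
clock: 11.2
position: [0.5285, -0.3673, 0.0062]
ee_rot: [2.221, 2.221, 0.0]
force: [-1.2, 0.3, 2.9]
width: 0.25
gripper_force: 25.0
```

jog_arm:
  rows:
    - [[0,0,4],[0,0,0],0.1]
    - [[0,0,9],[0,0,0],0.1]
    - [[0,0,14],[0,0,0],0.1]
    - [[0,3,17.5],[0,0,0],0.1]
    - [[0,8,17.5],[0,0,0],0.1]
    - [[2,14,17.5],[0,0,0],0.1]
    - [[4,20,17.5],[0,0,0],0.1]
    - [[4,20,17.5],[0,0,0],0.1]

```text
clock: 12.2
position: [0.5698, -0.16, 0.1814]
ee_rot: [-2.21, -2.231, -0.005]
force: [-0.5, -0.8, -0.0]
width: 0.25
gripper_force: 25.0
```

jog_arm:
  rows:
    - [[1,5,0],[0,0,0],0.1]
    - [[2.5,11,0],[0,0,0],0.1]
    - [[3.3,15,0],[0,0,0],0.1]
    - [[3.3,16.5,0],[0,0,0],0.1]
    - [[3.3,16.5,0],[0,0,0],0.1]
    - [[3.3,16.5,-1.5],[0,0,0],0.1]
    - [[3.3,16.5,-3],[0,0,0],0.1]
    - [[3.3,16.5,-3],[0,0,0],0.1]

```text
clock: 13.2
position: [0.5999, -0.0036, 0.1487]
ee_rot: [-2.221, -2.219, 0.005]
force: [1.0, -0.3, -0.6]
width: 0.249
gripper_force: 25.0
```

jog_arm:
  rows:
    - [[0,0,0],[0,0,0],0.45]
    - [[0,0,0],[0,0,0],0.45]
    - [[0,0,0],[0,0,0],0.45]
    - [[0,0,3],[0,0,0],0.45]
    - [[-3,2,6],[0,0,0],0.6]
    - [[-8,7,6],[0,0,0],0.6]
    - [[-12,12,6],[0,0,0],0.6]
    - [[-15,15,6],[0,0,0],0.6]

```text
clock: 14.2
position: [0.4497, 0.1499, 0.2114]
ee_rot: [2.219, 2.223, 0.002]
force: [0.1, 0.7, -0.5]
width: 0.597
gripper_force: 0.0
```

Run:
```python
from beads import *
save(d,'t3.png',(140,140,440,340),2.6)
s=grab('scene');save(s,'s3.png')
print(arm.observe()['position'])
```

```text
13 [279.2 192.6] [0.621 0.011 0.093] [0.6335 0.0099 0.018 ]
13 [277.2 198.5] [0.607 0.016 0.095] [0.6173 0.0151 0.018 ]
39 [285.7 203.4] [ 0.595 -0.007  0.092] [ 0.6036 -0.0081  0.018 ]
stop z 0.09382688641867781 190
[0.44738596 0.15262542 0.2116946 ]
```

View pics/t3.png

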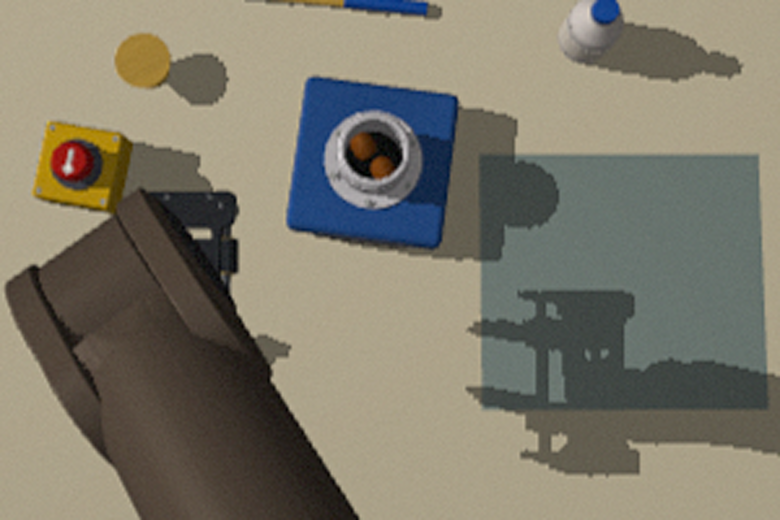

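Both beads are in the pipe (crop (362,145), (380,167)). Next is the cap.

jog_arm:
  rows:
    - [[-0.5,4,0],[0,0,-4],0.6]
    - [[-1.5,8,-2],[0,0,-7.5],0.6]
    - [[-1.5,8.1,-6],[0,0,-7.5],0.6]
    - [[-1.5,8.1,-7],[0,0,-7.5],0.6]
    - [[-1.5,8.1,-7],[0,0,-7.5],0.6]
    - [[-1.5,8.1,-7],[0,0,-7.5],0.6]

```text
clock: 15.05
position: [0.4372, 0.2288, 0.142]
ee_rot: [2.363, 2.07, 0.003]
force: [-0.2, -0.3, 1.0]
width: 0.599
gripper_force: 0.0
```

jog_arm:
  rows:
    - [[0,0,0],[0,0,0],0.6]
    - [[0,0,0],[0,0,0],0.6]

```text
clock: 15.3
position: [0.4366, 0.2289, 0.1414]
ee_rot: [2.362, 2.071, 0.002]
force: [-0.5, 0.5, -0.7]
width: 0.601
gripper_force: 0.0
```

jog_arm:
  rows:
    - [[-0.5,0.6,0],[0,0,0],0.6]
    - [[-0.5,0.6,-2],[0,0,0],0.6]
    - [[-0.5,0.6,-4],[0,0,0],0.6]
    - [[-0.5,0.6,-6],[0,0,0],0.6]
    - [[-0.5,0.6,-8],[0,0,0],0.6]
    - [[-0.5,0.6,-8.7],[0,0,0],0.6]
    - [[-0.5,0.6,-8.7],[0,0,0],0.6]
    - [[-0.5,0.6,-8.7],[0,0,0],0.6]

```text
clock: 16.3
position: [0.4315, 0.2354, 0.0545]
ee_rot: [2.362, 2.072, 0.002]
force: [1.5, -0.4, 0.1]
width: 0.599
gripper_force: 0.0
```

jog_arm:
  rows:
    - [[0,0,0],[0,0,0],0.2]
    - [[0,0,0],[0,0,0],0.2]
    - [[0,0,0],[0,0,0],0.2]
    - [[0,0,0],[0,0,0],0.2]
    - [[0,0,0],[0,0,0],0.2]
    - [[0,0,1],[0,0,0],0.2]
    - [[0,0,2],[0,0,0],0.2]
    - [[0,0,2],[0,0,0],0.2]
  newtons: 45

```text
clock: 17.3
position: [0.4313, 0.2351, 0.0746]
ee_rot: [2.362, 2.072, 0.002]
force: [-0.6, -0.4, -4.0]
width: 0.337
gripper_force: 45.0
```

jog_arm:
  rows:
    - [[0,0,3],[0,0,2],0.2]
    - [[0,0,7],[0,0,4],0.2]
    - [[0,0,11],[0,0,6],0.2]
    - [[0,0,15],[0,0,7.5],0.2]
    - [[2,-2,16],[0,0,7.5],0.2]
    - [[4,-4,16],[0,0,7.5],0.2]
    - [[6,-7,16],[0,0,7.5],0.2]
    - [[6,-7,16],[0,0,7.5],0.2]

```text
clock: 18.3
position: [0.4924, 0.1614, 0.233]
ee_rot: [2.226, 2.215, -0.003]
force: [-0.7, 0.0, -3.3]
width: 0.336
gripper_force: 45.0
```

Run:
```python
from h import *
s=grab('scene');save(s,'s4.png',(210,50,410,230),3.3)
o=arm.observe();print(o['position'],o['width'],o['ee_rot'],o['force'],o['ft_torque'])
```

```text
[0.49131208 0.16340328 0.2331532 ] 0.33944479346819595 [-2.22412520e+00 -2.21827226e+00  2.07457704e-03] [ 1.14863321  0.96057206 -3.37128529] [ 0.15687683 -0.04048079 -0.03270108]
```

View pics/s4.png

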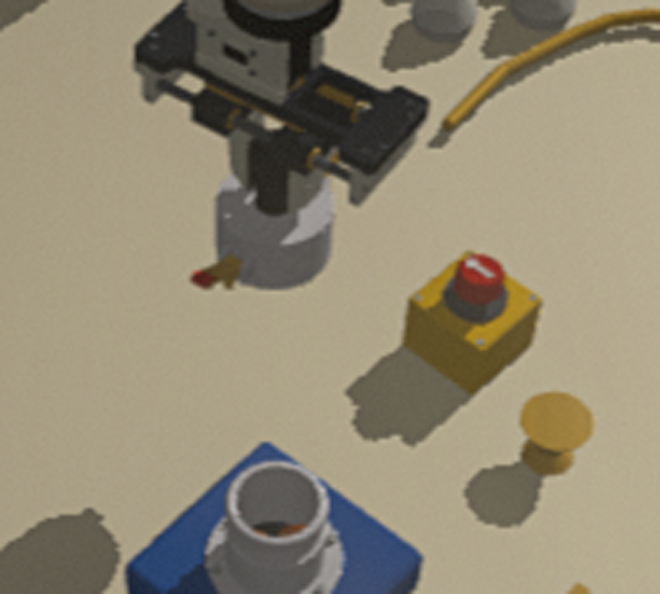

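The cap hangs level in the grip, its visible arm along -y at (215,272). Moving over the pipe.

jog_arm:
  rows:
    - [[3,-4,0],[0,0,0],0.2]
    - [[6,-8,0],[0,0,0],0.2]
    - [[9,-12,0],[0,0,0],0.2]
    - [[11,-16.2,0],[0,0,0],0.2]
    - [[11,-16.2,-1],[0,0,0],0.2]
    - [[11,-16.2,-2],[0,0,0],0.2]
    - [[11,-16.2,-2],[0,0,0],0.2]
    - [[11,-16.2,-2],[0,0,0],0.2]

```text
clock: 19.35
position: [0.601, 0.0042, 0.2141]
ee_rot: [-2.219, -2.224, -0.001]
force: [0.3, -0.6, -3.5]
width: 0.334
gripper_force: 45.0
```

jog_arm:
  rows:
    - [[0,0,0],[0,0,0],0.2]
    - [[0,0,0],[0,0,0],0.2]

```text
clock: 19.6
position: [0.6013, 0.0031, 0.2142]
ee_rot: [2.221, 2.222, 0.001]
force: [-0.0, 0.2, -3.7]
width: 0.334
gripper_force: 45.0
```

Run:
```python
from h import *
s=grab('scene');save(s,'s5.png',(230,110,390,230),5)
o=arm.observe();print(o['position'],o['width'],o['ee_rot'],o['force'])
```

```text
[0.60129616 0.00306156 0.21407775] 0.33733626601593475 [2.22079634e+00 2.22153506e+00 5.46235158e-04] [-0.50350851  0.09394475 -2.84906586]
```

View pics/s5.png

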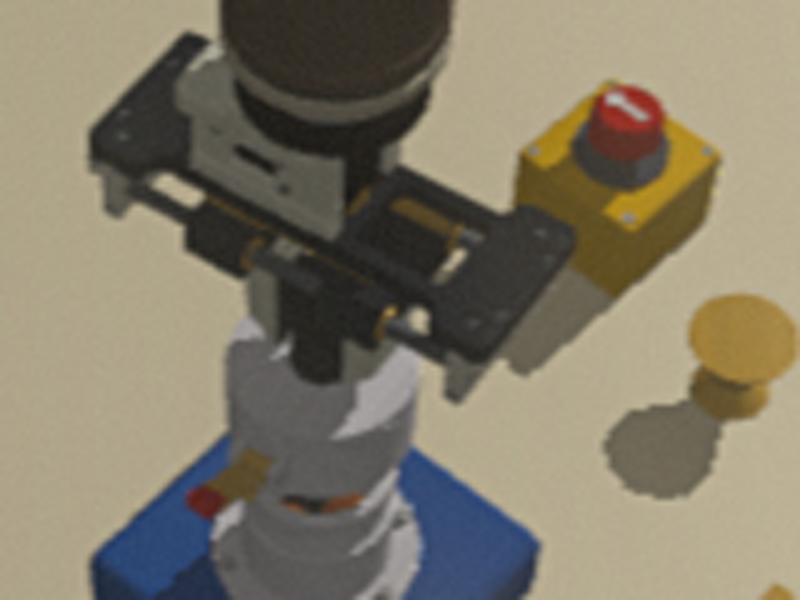

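The cap hangs concentric above the mouth, as the crop shows at (325,490). Correcting 2 mm in y and descending gently.

jog_arm:
  rows:
    - [[0.05,-0.2,0],[0,0,0],0.2]
    - [[0.05,-0.2,-1],[0,0,0],0.2]
    - [[0.05,-0.2,-1.8],[0,0,0],0.2]
    - [[0.05,-0.2,-2.4],[0,0,0],0.2]
    - [[0.05,-0.2,-2.7],[0,0,0],0.2]
    - [[0.05,-0.2,-3],[0,0,0],0.2]
    - [[0.05,-0.2,-3.3],[0,0,0],0.2]
    - [[0.05,-0.2,-3.3],[0,0,0],0.2]

```text
clock: 20.65
position: [0.6016, 0.0009, 0.1806]
ee_rot: [-2.221, -2.222, 0.0]
force: [-0.0, 0.6, -3.4]
width: 0.338
gripper_force: 45.0
```

jog_arm:
  rows:
    - [[0,0,-0.6],[0,0,0],0.2]
    - [[0,0,-1.2],[0,0,0],0.2]
    - [[0,0,-1.8],[0,0,0],0.2]
    - [[0,0,-2.3],[0,0,0],0.2]
    - [[0,0,-2.7],[0,0,0],0.2]
    - [[0,0,-3.0],[0,0,0],0.2]
    - [[0,0,-3.1],[0,0,0],0.2]
    - [[0,0,-3.1],[0,0,0],0.2]

```text
clock: 21.65
position: [0.6018, 0.0009, 0.1498]
ee_rot: [2.221, 2.221, 0.0]
force: [2.4, 0.2, -4.6]
width: 0.335
gripper_force: 45.1
```

jog_arm:
  rows:
    - [[0,0,-0.1],[0,0,0],0.2]
    - [[0,0,-0.2],[0,0,0],0.2]
    - [[0,0,-0.3],[0,0,0],0.2]
    - [[0,0,-0.3],[0,0,0],0.2]

```text
clock: 22.15
position: [0.6027, 0.0007, 0.1486]
ee_rot: [2.22, 2.22, 0.002]
force: [-1.0, -3.1, 11.3]
width: 0.337
gripper_force: 44.9
```

jog_arm:
  rows:
    - [[0,0,0.2],[0,0,0],0.6]
    - [[0,0,0.2],[0,0,0],0.6]
    - [[0,0,0.2],[0,0,0],0.6]
    - [[0,0,3],[0,0,0],0.6]
    - [[0,0,8],[0,0,0],0.6]
    - [[0,-5,10],[0,0,0],0]
    - [[0,-10,10],[0,0,0],0]
    - [[0,-16,10],[0,0,0],0]

```text
clock: 23.15
position: [0.6018, -0.1595, 0.2472]
ee_rot: [2.219, 2.224, 0.001]
force: [0.5, -0.4, -0.2]
width: 0.322
gripper_force: 0.0
```

```bash
cat > cap.py <<'E'
from h import *
d=grab('top'); P=cloud(d); Z=P[...,2]; im=d['img'].astype(int)
near=(abs(P[...,0]-.602)<.12)&(abs(P[...,1])<.12)
def rep(n,m):
    Q=P[near&m]; print(n,len(Q),Q.mean(0).round(4),((Q.max(0)+Q.min(0))/2).round(4),'z',np.median(Q[:,2]).round(4)) if len(Q) else print(n,0)
rep('flange',(Z>.185)&(Z<.203))
m=(Z>.134)&(Z<.149)&(np.hypot(P[...,0]-.602,P[...,1])<.044)&(np.hypot(P[...,0]-.602,P[...,1])>.024); rep('captop',m)
Q=P[near&m]; A=np.c_[Q[:,:2]-Q[:,:2].mean(0),np.ones(len(Q))]; print('tilt deg',np.degrees(np.linalg.lstsq(A,Q[:,2],rcond=None)[0][:2]))
red=(im[...,0]>100)&(im[...,1]<80)&(im[...,2]<80)&(Z>.05)
rep('tipL',red&(P[...,1]>.03)); rep('tipR',red&(P[...,1]<-.03))
o=arm.observe();print(o['position'],o['width'])
E
python3 cap.py
```

```text
flange 148 [6.013e-01 3.000e-04 1.955e-01] [6.013e-01 3.000e-04 1.969e-01] z 0.1954
captop 614 [6.010e-01 1.000e-04 1.414e-01] [ 6.023e-01 -5.000e-04  1.413e-01] z 0.1414
tilt deg [0.4922722  0.21140695]
tipL 24 [0.6029 0.0861 0.1395] [0.603  0.0767 0.1362] z 0.1398
tipR 23 [ 0.6006 -0.0837  0.1404] [ 0.6007 -0.0704  0.137 ] z 0.1422
[ 0.60046242 -0.17185171  0.24614032] 0.2792562803196047
```

The cap is home (flange top 195 mm, cap top 141 mm, level) with its arms along ±y. Now the -y arm.

jog_arm:
  rows:
    - [[0,4,-1],[0,0,0],0]
    - [[0,9,-4],[0,0,0],0]
    - [[0,9,-7],[0,0,0],0]
    - [[0,9,-7.5],[0,0,0],0]
    - [[0,9,-7.5],[0,0,0],0]
    - [[0,9,-7.5],[0,0,0],0]
  newtons: 30

```text
clock: 23.95
position: [0.6024, -0.0698, 0.173]
ee_rot: [2.222, 2.219, 0.002]
force: [-0.8, -0.1, 0.1]
width: 0.006
gripper_force: 0.0
```

jog_arm:
  rows:
    - [[-0.1,-1,0],[0,0,0],0]
    - [[-0.1,-1,-1.5],[0,0,0],0]
    - [[-0.1,-1,-2.5],[0,0,0],0]
    - [[-0.1,-1,-3.5],[0,0,0],0]
    - [[-0.1,-1,-4.5],[0,0,0],0]
    - [[-0.1,-1,-5.5],[0,0,0],0]
    - [[-0.1,-1,-5.5],[0,0,0],0]

```text
clock: 24.82
position: [0.6003, -0.0791, 0.116]
ee_rot: [-2.221, -2.221, 0.001]
force: [-0.0, -1.5, 1.8]
width: 0.003
gripper_force: 1.2
```

Pushing with about 2 N. Continue down, then inward.

jog_arm:
  rows:
    - [[0,0,-0.8],[0,0,0],0]
    - [[0,0,-1.6],[0,0,0],0]
    - [[0,0,-2.4],[0,0,0],0]
    - [[0,0,-3.1],[0,0,0],0]
    - [[0,0.3,-3.5],[0,0,0],0]
    - [[0,0.6,-3.5],[0,0,0],0]
    - [[0,0.8,-3.5],[0,0,0],0]
    - [[0,1.0,-3.5],[0,0,0],0]

```text
clock: 25.82
position: [0.6005, -0.0693, 0.0817]
ee_rot: [2.221, 2.221, -0.001]
force: [-0.3, -3.5, -0.4]
width: 0.004
gripper_force: 1.4
```

jog_arm:
  rows:
    - [[0,0.2,0],[0,0,0],0]
    - [[0,0.4,0],[0,0,0],0]
    - [[0,0.6,0],[0,0,0],0]
    - [[0,0.7,0],[0,0,0],0]
    - [[0,0.8,0],[0,0,0],0]
    - [[0,0.8,0],[0,0,0],0]

```text
clock: 26.58
position: [0.6009, -0.064, 0.0817]
ee_rot: [2.222, 2.217, -0.003]
force: [2.3, -10.5, -2.8]
width: 0.006
gripper_force: 5.2
```

jog_arm:
  rows:
    - [[0,-2,0],[0,0,0],0]
    - [[0,-6,0],[0,0,0],0]
    - [[0,-6,6],[0,0,0],0]
    - [[0,-6,12],[0,0,0],0]
    - [[0,-6,16],[0,0,0],0]
    - [[0,-6,16],[0,0,0],0]

```text
clock: 27.32
position: [0.6028, -0.1208, 0.2459]
ee_rot: [2.217, 2.218, 0.008]
force: [-0.8, -0.7, -0.7]
width: 0.003
gripper_force: 0.0
```

```bash
python3 cap.py
python3 - <<'E'
from h import *
s=grab('scene');save(s,'s6.png',(230,130,390,250),5)
E
```

```text
flange 149 [6.021e-01 6.000e-04 1.956e-01] [6.013e-01 3.000e-04 1.946e-01] z 0.1957
captop 610 [0.6017 0.0011 0.1415] [0.6022 0.0007 0.1414] z 0.1414
tilt deg [-0.10007253  0.13597091]
tipL 24 [0.6049 0.0871 0.1393] [0.6048 0.0865 0.1394] z 0.1397
tipR 0
[ 0.60157455 -0.12097689  0.24343004] 0.005080653494075176
```

View pics/s6.png

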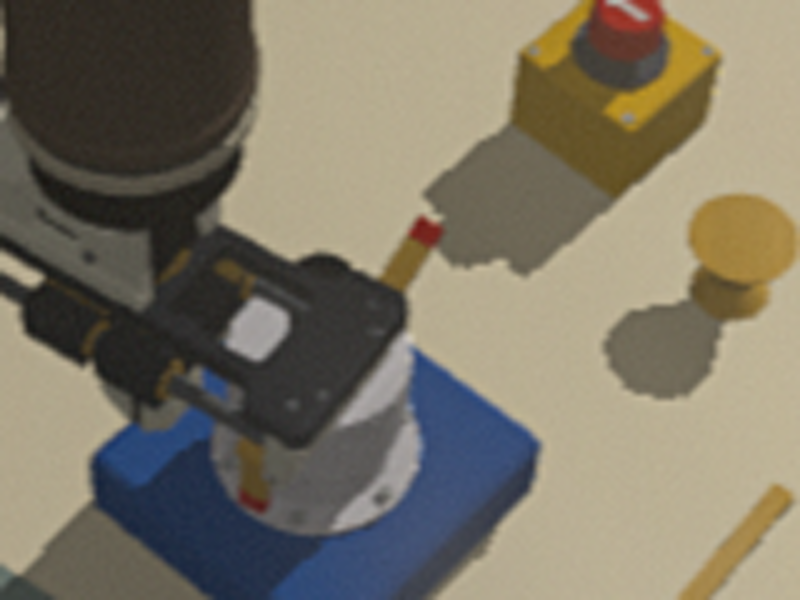

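The -y arm hangs against the cap's side (crop (253,475)). Crossing over the cap to the +y arm.

jog_arm:
  rows:
    - [[0,5,0],[0,0,0],0]
    - [[0,10,0],[0,0,0],0]
    - [[0,15,0],[0,0,0],0]
    - [[0.2,20.5,0],[0,0,0],0]
    - [[0.2,20.5,0],[0,0,0],0]
    - [[0.2,20.5,-4],[0,0,0],0]
    - [[0.2,20.5,-7],[0,0,0],0]
    - [[0.2,20.5,-7],[0,0,0],0]

```text
clock: 28.42
position: [0.6005, 0.0823, 0.1684]
ee_rot: [-2.219, -2.219, 0.009]
force: [-0.4, -0.7, -0.1]
width: 0.002
gripper_force: 0.0
```

jog_arm:
  rows:
    - [[0.2,-0.2,-1.5],[0,0,0],0]
    - [[0.2,-0.2,-2.5],[0,0,0],0]
    - [[0.2,-0.2,-3.5],[0,0,0],0]
    - [[0.2,-0.2,-4.5],[0,0,0],0]
    - [[0.2,-0.2,-5.5],[0,0,0],0]
    - [[0.2,-0.2,-6.5],[0,0,0],0]
    - [[0.2,-0.2,-7.5],[0,0,0],0]
    - [[0.2,-0.2,-8.4],[0,0,0],0]

```text
clock: 29.42
position: [0.6045, 0.082, 0.087]
ee_rot: [-2.221, -2.222, 0.0]
force: [1.2, 1.2, 3.6]
width: 0.001
gripper_force: 1.0
```

jog_arm:
  rows:
    - [[0,-0.3,-0.3],[0,0,0],0]
    - [[0,-0.6,-0.3],[0,0,0],0]
    - [[0,-0.9,-0.3],[0,0,0],0]
    - [[0,-1.2,-0.3],[0,0,0],0]
    - [[0,-1.4,-0.3],[0,0,0],0]
    - [[0,-1.6,-0.3],[0,0,0],0]
    - [[0,-1.6,-0.3],[0,0,0],0]

```text
clock: 30.3
position: [0.6047, 0.0657, 0.0847]
ee_rot: [2.221, 2.221, -0.0]
force: [-1.1, 3.0, -1.8]
width: 0.011
gripper_force: 1.3
```

jog_arm:
  rows:
    - [[0,-0.15,-0.2],[0,0,0],0]
    - [[0,-0.3,-0.3],[0,0,0],0]
    - [[0,-0.4,-0.3],[0,0,0],0]
    - [[0,-0.5,-0.3],[0,0,0],0]
    - [[0,-0.5,-0.3],[0,0,0],0]

```text
clock: 30.92
position: [0.6047, 0.0617, 0.0819]
ee_rot: [-2.22, -2.222, -0.002]
force: [0.4, 4.4, 1.0]
width: 0.004
gripper_force: 2.7
```

jog_arm:
  rows:
    - [[0,-0.1,0],[0,0,0],0]
    - [[0,-0.2,0],[0,0,0],0]
    - [[0,-0.3,0],[0,0,0],0]
    - [[0,-0.3,0],[0,0,0],0]

```text
clock: 31.42
position: [0.6047, 0.0616, 0.082]
ee_rot: [-2.216, -2.223, -0.006]
force: [-0.3, 12.6, -2.3]
width: 0.007
gripper_force: 6.1
```

jog_arm:
  rows:
    - [[0,3,0],[0,0,0],0]
    - [[0,6,0],[0,0,0],0]
    - [[0,7,6],[0,0,0],0.8]
    - [[0,8,11],[0,0,0],0.8]
    - [[-0.3,14,11],[0,0,0],0.8]
    - [[-0.6,20,11],[0,0,0],0.8]
    - [[-0.6,23.8,11],[0,0,0],0.8]
    - [[-0.6,23.8,11],[0,0,0],0.8]

```text
clock: 32.42
position: [0.5973, 0.2991, 0.1914]
ee_rot: [-2.215, -2.226, 0.0]
force: [-0.3, -0.4, 0.0]
width: 0.611
gripper_force: 0.0
```

```bash
python3 cap.py
python3 - <<'E'
from h import *
s=grab('scene');save(s,'s7.png',(250,140,350,240),6)
P=cloud(s); im=s['img'].astype(int); R,G,B=[im[...,i] for i in range(3)]
m=(P[...,1]<-.047)&(P[...,1]>-.12)&(abs(P[...,0]-.602)<.012)&(P[...,2]>.066)&(P[...,2]<.135)
Q=P[m]; 
for z in np.arange(.066,.135,.006):
    q=Q[(Q[:,2]>=z)&(Q[:,2]<z+.006)]
    if len(q): print(round(z+.003,3),len(q),np.median(q,0).round(4),q[:,1].min().round(4))
o=arm.observe();print(o['joints'].round(2))
E
```

```text
flange 144 [ 0.6025 -0.0008  0.1957] [ 0.6028 -0.0009  0.1956] z 0.196
captop 613 [ 0.6023 -0.0015  0.1415] [ 6.025e-01 -5.000e-04  1.414e-01] z 0.1416
tilt deg [0.15901684 0.13112004]
tipL 0
tipR 3 [ 0.6059 -0.0548  0.1236] [ 0.6057 -0.0548  0.1236] z 0.1236
[0.59827947 0.29633846 0.19121864] 0.6461923966098438
0.069 1 [ 0.6036 -0.0539  0.0685] -0.0539
0.075 7 [ 0.6117 -0.054   0.0748] -0.0575
0.081 12 [ 0.6079 -0.0553  0.0819] -0.0578
0.087 7 [ 0.6071 -0.0549  0.0871] -0.0554
0.093 9 [ 0.61   -0.0551  0.0933] -0.056
0.099 6 [ 0.6069 -0.0542  0.098 ] -0.0557
0.105 5 [ 0.6075 -0.0555  0.1063] -0.0557
0.111 5 [ 0.5971 -0.0558  0.111 ] -0.0593
0.117 9 [ 0.6026 -0.0564  0.1192] -0.0581
0.123 29 [ 0.6051 -0.0544  0.1233] -0.0595
0.129 8 [ 0.5967 -0.0535  0.1279] -0.0577
[-0.19  0.6  -0.56  1.47  0.33  1.17 -0.81]
```

View pics/s7.png

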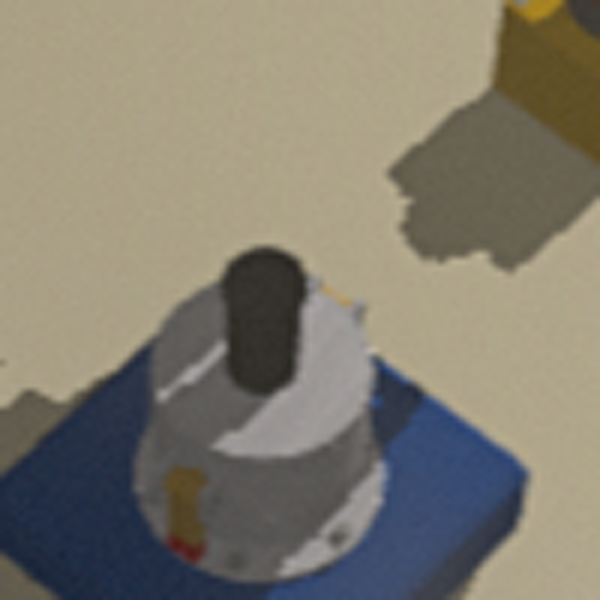

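Both arms hang vertical (face of the -y arm constant at y≈-55 mm from z 75 to 117 mm; the +y tip is out of sight from above), and the cap is home and level. Now the mushroom.

jog_arm:
  rows:
    - [[0,0.25,-3],[0,0,0],0.8]
    - [[0,0.25,-6],[0,0,0],0.8]
    - [[0,0.25,-8.5],[0,0,0],0.8]
    - [[0,0.25,-10.5],[0,0,0],0.8]
    - [[0,0.25,-11.2],[0,0,0],0.8]
    - [[0,0.25,-11.2],[0,0,0],0.8]

```text
clock: 33.28
position: [0.5989, 0.2979, 0.0799]
ee_rot: [2.222, 2.221, -0.0]
force: [-0.3, 0.2, -0.3]
width: 0.797
gripper_force: 0.0
```

jog_arm:
  rows:
    - [[0,0,0],[0,0,0],0.3]
    - [[0,0,0],[0,0,0],0.3]
    - [[0,0,0],[0,0,0],0.3]
    - [[0,0,0],[0,0,0],0.3]
    - [[0,0,0],[0,0,0],0.3]
  newtons: 20

```text
clock: 33.9
position: [0.6005, 0.2985, 0.0803]
ee_rot: [2.221, 2.22, 0.005]
force: [4.7, 2.0, -0.7]
width: 0.426
gripper_force: 20.0
```

Gripped (about 40 mm). Turning clockwise 50°.

jog_arm:
  rows:
    - [[0,0,0.1],[0,0,-7],0.3]
    - [[0,0,0.2],[0,0,-14],0.3]
    - [[0,0,0.3],[0,0,-21],0.3]
    - [[0,0,0.4],[0,0,-28],0.3]
    - [[0,0,0.5],[0,0,-35],0.3]
    - [[0,0,0.6],[0,0,-42],0.3]
    - [[0,0,0.7],[0,0,-50],0.3]
    - [[0,0,0.8],[0,0,-55],0.3]

```text
clock: 34.9
position: [0.5999, 0.2989, 0.0885]
ee_rot: [-2.997, -0.939, -0.004]
force: [3.9, 1.8, -5.1]
width: 0.422
gripper_force: 20.0
```

jog_arm:
  rows:
    - [[0,0,0],[0,0,0],0.3]
    - [[0,0,0],[0,0,0],0.8]
    - [[0,0,0],[0,0,0],0.8]
    - [[0,0,0],[0,0,0],0.8]
    - [[0,0,0],[0,0,0],0.8]
    - [[0,0,5],[0,0,0],0.8]
    - [[0,0,10],[0,0,0],0.8]
    - [[-10,0,12],[0,0,0],0.8]

```text
clock: 35.9
position: [0.542, 0.2989, 0.2036]
ee_rot: [-2.997, -0.938, -0.013]
force: [-0.9, 1.2, -0.8]
width: 0.799
gripper_force: 0.0
```

jog_arm:
  rows:
    - [[-6,0,0],[0,0,0],0.8]
    - [[-10,0,0],[0,0,0],0.8]
    - [[-12,0,0],[0,0,0],0.8]
    - [[-12,0,0],[0,0,0],0.8]

```text
clock: 36.4
position: [0.4169, 0.2986, 0.2004]
ee_rot: [2.995, 0.947, 0.001]
force: [1.5, 1.4, -0.8]
width: 0.798
gripper_force: 0.0
```

```bash
python3 cap.py
python3 - <<'E'
from beads import *
save(d,'t8.png',s=1.42)
s=grab('scene');save(s,'s8.png',(230,100,410,240),4)
E
```

```text
flange 143 [ 0.6024 -0.0009  0.1958] [ 0.6028 -0.001   0.1956] z 0.196
captop 611 [ 0.6024 -0.0017  0.1414] [ 6.023e-01 -5.000e-04  1.412e-01] z 0.1415
tilt deg [ 0.0812298  -0.10289867]
tipL 0
tipR 0
[0.41827115 0.29845118 0.20033989] 0.7991776810839424
stop z 0.10154770099352078 206
```

View pics/s8.png

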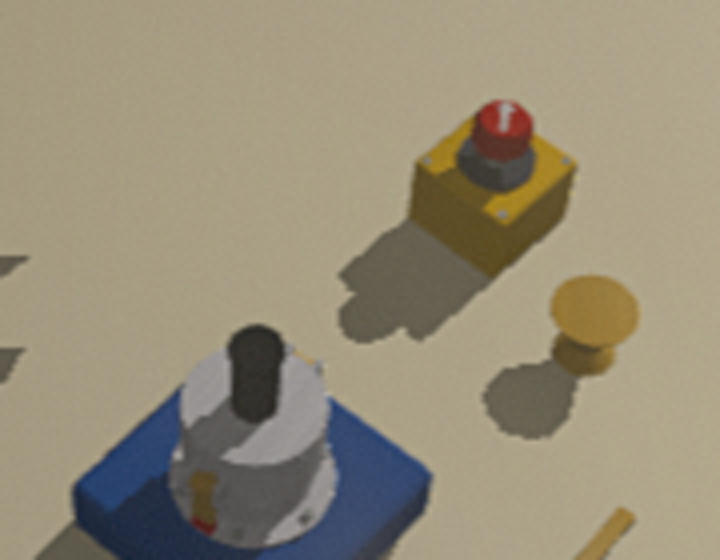

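View pics/t8.png

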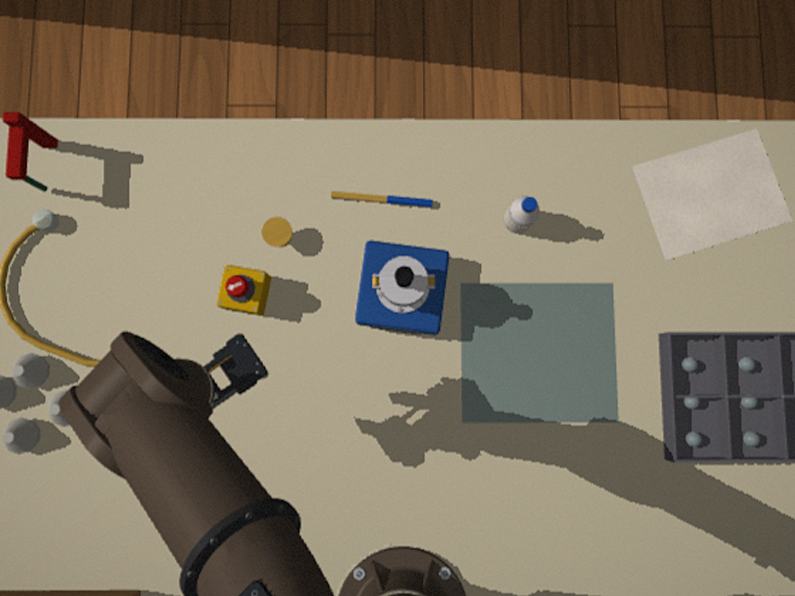

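The mushroom is up (top at 102 mm, arrow turned, (238,287)). The cap is level with both arms down (376,283 and 431,283), and the bystanders haven't moved. Handing in.

```bash
python3 -c "
from cell import arm
print(arm.sign_off())"
```

```text
the job is handed in; nothing more can be done
None
```

I handed the job in at about 36 s of the 210 s allowed, with every step done in the order asked. The mushroom was latched first, and both beads present went into the pipe. The cap then went home and level with its two cam arms swung down. Last, the mushroom was turned clockwise and popped back up. The bottle, candle cup and file were not moved. The hand-in returned no verdict.

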